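Count to the third gap and push the dosing bin home

TASK

Starting at the red-post end of the rack, run a fingertip along the wooden rail of sprung keys on top, pressing lightly on the key over the first, the second and then the third gap (occupied gaps count too). Then push the blue bin across the counter with the fingers, without lifting or tipping it, into that third gap from the red post until it is fully home against the back stop. Leave everything else where it is.

Things in the scene. Friction and masses are not known exactly. Their poses are not given: they have to be found in the camera images.
- rack: Fixed aluminium divider rack: 7 upright fins (4 thick, 48 high) make 6 gaps, each 46 wide, at 50 pitch; the counter is their floor. Origin: on the counter, rack's middle (fin between gaps 3 and 4). x points into the gaps, away from the robot; y along the row, to the robot's left. Fins run from x = -28 (open mouth) to +41 (face of the back stop, 50 high). Gap i counted from the left (+y): y = 25*(7-2i)
- red_post: Red round post, 20 across, 76 high, at one end of the rack (x = +8, y = +168 or -168 in the rack's frame; a like grey post is at the other end). It marks the end from which gaps are counted. Origin: centre of its foot
- key1: Sprung wooden key of the rail, above gap 1 from the left: 18 (rack x) by 47 (rack y); flat top 24 long, both ends slope down 5 so that a finger can run from key to key. Origin: centre of its top face, 64 above the counter, at rack x = 8, y = 125. Sinks up to 8: about 1.7 N to start it, then 0.5 N per mm; springs back
- key2: Sprung wooden key of the rail, above gap 2 from the left: 18 (rack x) by 47 (rack y); flat top 24 long, both ends slope down 5 so that a finger can run from key to key. Origin: centre of its top face, 64 above the counter, at rack x = 8, y = 75. Sinks up to 8: about 1.7 N to start it, then 0.5 N per mm; springs back
- key3: Sprung wooden key of the rail, above gap 3 from the left: 18 (rack x) by 47 (rack y); flat top 24 long, both ends slope down 5 so that a finger can run from key to key. Origin: centre of its top face, 64 above the counter, at rack x = 8, y = 25. Sinks up to 8: about 1.7 N to start it, then 0.5 N per mm; springs back
- key4: Sprung wooden key of the rail, above gap 4 from the left: 18 (rack x) by 47 (rack y); flat top 24 long, both ends slope down 5 so that a finger can run from key to key. Origin: centre of its top face, 64 above the counter, at rack x = 8, y = -25. Sinks up to 8: about 1.7 N to start it, then 0.5 N per mm; springs back
- key5: Sprung wooden key of the rail, above gap 5 from the left: 18 (rack x) by 47 (rack y); flat top 24 long, both ends slope down 5 so that a finger can run from key to key. Origin: centre of its top face, 64 above the counter, at rack x = 8, y = -75. Sinks up to 8: about 1.7 N to start it, then 0.5 N per mm; springs back
- key6: Sprung wooden key of the rail, above gap 6 from the left: 18 (rack x) by 47 (rack y); flat top 24 long, both ends slope down 5 so that a finger can run from key to key. Origin: centre of its top face, 64 above the counter, at rack x = 8, y = -125. Sinks up to 8: about 1.7 N to start it, then 0.5 N per mm; springs back
- dose_bin: Blue open-topped dosing bin, empty, loose, standing on the counter in front of the rack: 80 long (its x, roughly towards the rack), 36 wide (its y), 40 high, walls 4, 140 to 280 g. Origin: centre of its underside. Fully home in a gap, its far end is against the back stop, its origin at about rack x = 1, and its near end stands some 11 out of the mouth
- white_bin_a: a white ceramic dosing bin standing in gap 2 (from the left), same size as the blue one; leave it alone. Origin: centre of its underside
- white_bin_b: a white ceramic dosing bin standing in gap 6 (from the left), same size as the blue one; leave it alone. Origin: centre of its underside
- tumbler: glass tumbler, 72 across, 90 high, on the right of the counter (mm); leave it alone. Origin: centre of its underside
- funnel: steel dosing funnel, 72 across, 34 high, on the right of the counter (mm); leave it alone. Origin: centre of its underside
- bellows_cap: grey ribbed bellows cap, 60 across, 42 high, back left (mm); leave it alone. Origin: centre of its underside
- brush: wooden-handled brush, 160 long, lying on the white ceramic tray on the left (mm); leave it alone. Origin: under its middle
Mind the look-alikes: they are no part of the job. Several things look just like the dose_bin: the one meant starts farthest from the robot's base.

How it is judged (in metres and radians):
On the way, in this order (a step that is already met when the one before it is completed fails the run):
1. a finger presses the key over the first gap from the red post (((horizontal distance between red_post and key1 below 0.1 m and contact force between the fingers and key1 above 0.3 N) or (horizontal distance between red_post and key6 below 0.1 m and contact force between the fingers and key6 above 0.3 N))), for 0.05 s.
2. a finger presses the key over the second gap from the red post (((horizontal distance between red_post and key1 below 0.1 m and contact force between the fingers and key2 above 0.3 N) or (horizontal distance between red_post and key6 below 0.1 m and contact force between the fingers and key5 above 0.3 N))), for 0.05 s.
3. a finger presses the key over the third gap from the red post (((horizontal distance between red_post and key1 below 0.1 m and contact force between the fingers and key3 above 0.3 N) or (horizontal distance between red_post and key6 below 0.1 m and contact force between the fingers and key4 above 0.3 N))), for 0.05 s.
4. the blue bin is pushed home into the third gap from the red post (x of dose_bin in the frame of rack between -0.008 and 0.01 m and ((horizontal distance between red_post and key1 below 0.1 m and y of dose_bin in the frame of rack between 0.013 and 0.037 m) or (horizontal distance between red_post and key6 below 0.1 m and y of dose_bin in the frame of rack between -0.037 and -0.013 m)) and angle between the x axis of dose_bin and the x axis of rack, either way round below 0.2 rad and height (world z) of dose_bin below 0.005 m and angle between dose_bin's own z axis and vertical below 0.1 rad), for 0.1 s.
At the end, for the whole second after the job is handed in: The blue bin stands flat and at rest on the counter in the third gap counted from the red post, within 9 mm of the back stop, straight in the gap (within 0.2 rad) (all of step 4 and linear speed of dose_bin below 0.01 m/s); the robot touches nothing.
It fails at once if the blue bin is lifted or carried off the counter (height (world z) of dose_bin above 0.012 m).
It fails at once if the blue bin is tipped (angle between dose_bin's own z axis and vertical above 0.4 rad).
It fails at once if a white bin in the rack is moved over 15 mm (distance of any of white_bin_a, white_bin_b from where it was at the start of the episode above 0.015 m).
It fails at once if the tumbler, funnel, bellows cap or brush is moved over 15 mm (distance of any of tumbler, funnel, bellows_cap, brush from where it was at the start of the episode above 0.015 m).
It also fails if it takes over 72 s, if anything falls off the work surface, if the arm or the gripper's body presses on something with over 40 N, if the wrist force passes 120 N, or if a joint passes its speed limit or range.

ROBOT

A 6-joint arm with a two-finger parallel gripper is mounted at the origin on the work surface. World frame = base frame: x ahead of the robot, y to its left, z up, the work surface at z = 0. Lengths are in mm, angles in rad, forces in N, time in s.
With the tool pointing down it reaches from about 350 to 975 mm from the base axis. Payload 7.1 kg.
Tool frame: the origin (TCP) lies at the very end of the fingers, on their centre line; the grasp point (between the pads) lies 19 mm behind it; z points along the fingers, y is the direction in which the jaws open and shut (so a half turn about z gives the same grasp; the last joint's range is limited). The gripper opens to 88 mm and grips with 3 to 60 N. Pads are 20 mm wide; open, the fingers measure 115 mm over their backs; the gripper's body (75 mm by 178 mm) begins 61 mm behind the grasp point.
Start: joints at [-1.215, 0.423, 1.63, -0, 1.089, -0.019], TCP at [228.82, -581.589, 222.675] pointing down, gripper open.
Joint ranges: [-3, 3], [-0.9, 2.11], [0.09, 2.58], [-1.31, 4.45], [0.11, 2.69], [-2.54, 2.54]. Speed limits (rad/s): [2.39, 2.39, 3.01, 3.14, 3.14, 3.14].

INTERFACE

Orientations are given as a rotation vector (axis times angle).
In Python, from workcell import readout, imaging, close_job gives the robot as it stands.
- The arm moves only by the tool carry_out, never from a script. Its argument "rows" is a list of rows, each a list of 3 entries, a list of its own where there are three numbers: the shift along the tool's x, y, z in m, then the turn, a rotation vector about the tool's x, y, z in rad, then the closure, from 0 (fully open) to 1 (shut). In form: [[[dx, dy, dz], [wx, wy, wz], hand], ...]. A call has 1 to 12 rows; each row shifts and turns the commanded pose from where the row before left it, along the tool's axes as they then stand; what a row does not reach is not made up. A row lasts 1/12 s, in which the tool goes at most 41.7 mm and 7.16 degrees, less where a joint would pass 70% of its speed; a pose out of reach is approached as far as the arm can. A call with a gripper value outside its range is refused whole. The fingers move at their own pace and stop on an object; the grip force is fixed at half the most. Time passes only in rows, so rows that do not move let the fingers close. It gives the time, the measured TCP pose, the force and the opening at its end, in the units of the state.
- readout.get_obs(): the state, without advancing time (a new reading comes with each control period).
- imaging.get_image(name): name is "scene" or "top"; returns the picture (420x560x3 uint8, red, green, blue); there is no depth.
- imaging.camera_params(name): a dict with "fx", "fy", "cx", "cy" (pixels), "k1" (the pictures are not rectified: a ray, as slopes to the right and down, at radius r is drawn at 1 + k1 r^2 times it, then the intrinsics apply), "rvec" (rotation vector, rad) and "tvec" (3), from world to camera coordinates, as OpenCV has them. Camera axes: x right, y down, z forward; pixel columns grow to the right and rows downward; lengths in mm; the calibration is good to about 2 mm. A picture is of the moment at which its call begins. camera_params takes no time and is no camera call.
- close_job(): hands the job in, once; it reports no verdict.
The state is a dict: "t": time; "qpos": joint angles; "qvel": joint speeds; "joint_torque": joint torques, N m; "ee_pos": TCP position; "orientation": TCP orientation; "ft_force": force on the tool from outside, world axes, zero at the start; "moment": the same for the moment, N m; "width": finger opening in mm.
Only numpy, scipy, OpenCV 4.12 (cv2) and the standard library are available. Lean on these libraries where they do the work, as an engineer would, in place of code of your own. Each camera call takes 0.05 s, during which the arm holds its last target.

## Working session

There is one attempt and no reset: what is moved stays moved. The work goes in short steps, Python scripts to look and compute and a tool call to move; the robot and the scene stay as the last step left them, time stands still between calls to the robot, and variables do not carry over. Pictures are saved under pics/ and viewed, and the job is handed in when it is done.

Besides the shell and the picture viewer there is one more tool, called after ">>>" as name([rows], argument=value, ...), one row to a line, values as JSON. carry_out: Moves the arm, as the interface text tells. Its arguments: {"type":"object","properties":{"rows":{"type":"array","items":{"type":"array"}}},"required":["rows"]}

```bash
ls; mkdir -p pics; python3 - <<'E'
from workcell import readout, imaging
import cv2
print(readout.get_obs())
for n in ("scene","top"):
    im=imaging.get_image(n); cv2.imwrite(f"pics/{n}0.png",im[:,:,::-1]); print(imaging.camera_params(n))
E
```

```text
pics
{'t': 0.0, 'qpos': array([-1.21502685e+00,  4.23838057e-01,  1.63069123e+00,  2.86191317e-05,
        1.08860956e+00, -1.90063791e-02]), 'qvel': array([ 1.65549617e-03, -4.65660316e-04, -3.02937175e-04, -2.61103614e-04,
       -2.14442231e-03, -7.47035436e-05]), 'joint_torque': array([-1.58180712e-03, -5.44629335e+01, -2.73662907e+01,  6.44382834e-02,
        2.28886586e-02, -1.32126120e-04]), 'ee_pos': array([ 228.62139855, -581.07997701,  221.90295866]), 'orientation': array([-3.0850986e+00, -5.8495204e-01,  3.6760055e-04]), 'ft_force': array([-0.06999696,  0.82866394,  0.807543  ]), 'moment': array([ 0.01522813, -0.01375982,  0.01965313]), 'width': 87.51618048962203}
{'fx': 382.69428897177767, 'fy': 382.69428897177767, 'cx': 275.07625220534055, 'cy': 210.97925909987168, 'k1': 0.02131303395525887, 'rvec': array([ 1.89389676,  1.40956516, -0.68775242]), 'tvec': array([-154.01146602, -255.37541689, 1453.5575143 ])}
{'fx': 379.8129174108496, 'fy': 379.8129174108496, 'cx': 285.77828213189997, 'cy': 212.27651203368856, 'k1': 7.805592550007145e-05, 'rvec': array([ 2.11192476, -2.14024633,  0.19577799]), 'tvec': array([ 23.25616015, 521.42084256, 979.4161612 ])}
```

View pics/scene0.png

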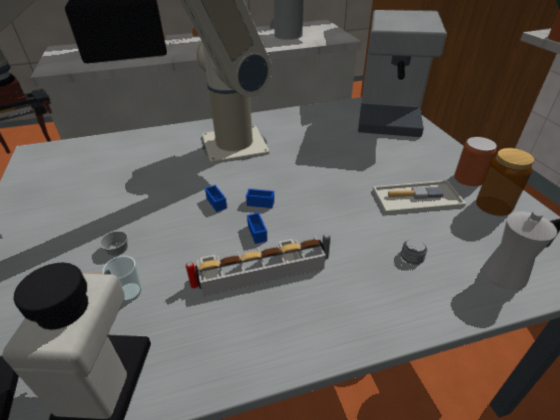

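View pics/top0.png

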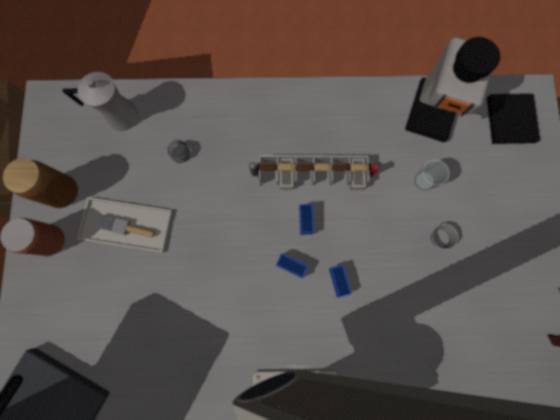

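The scene view has three blue bins at about (216,198), (261,198) and (257,228). In the top view they are at (340,281), (292,265) and (307,219). The one farthest from the base is top (307,219) / scene (257,228), nearest the rack. The red post is at the robot's right end, top (374,170), and the grey post at (254,169).

```bash
cat > h.py <<'E'
import numpy as np, cv2
from workcell import readout, imaging
def cam(n):
    p=imaging.camera_params(n); R=cv2.Rodrigues(np.array(p["rvec"]))[0]; return p,R,np.array(p["tvec"])
def ray(n,u,v):
    p,R,t=cam(n); xd=np.array([(u-p["cx"])/p["fx"],(v-p["cy"])/p["fy"]]); x=xd.copy()
    for _ in range(20): x=xd/(1+p["k1"]*(x@x))
    return -R.T@t, R.T@np.array([x[0],x[1],1.])
def onplane(n,u,v,z):
    c,d=ray(n,u,v); return c+d*(z-c[2])/d[2]
def proj(n,P):
    p,R,t=cam(n); q=R@np.asarray(P,float)+t; x=q[:2]/q[2]; x=x*(1+p["k1"]*(x@x)); return np.array([p["fx"]*x[0]+p["cx"],p["fy"]*x[1]+p["cy"]])
def tri(u1,u2):
    c1,d1=ray("scene",*u1); c2,d2=ray("top",*u2)
    s=np.linalg.lstsq(np.c_[d1,-d2],c2-c1,rcond=None)[0]; a=c1+s[0]*d1;b=c2+s[1]*d2
    return (a+b)/2,np.linalg.norm(a-b)
def blobs(n,im,lo,hi,amin=15):
    h=cv2.cvtColor(im,cv2.COLOR_RGB2HSV); m=cv2.inRange(h,lo,hi)
    k,l,s,c=cv2.connectedComponentsWithStats(m)
    return m,l,[(i,s[i].tolist(),c[i]) for i in range(1,k) if s[i,4]>=amin]
E
python3 - <<'E'
from h import *
for n,(x,y,w,h) in {"top":(235,140,160,120),"scene":(170,175,180,120)}.items():
    im=cv2.imread(f"pics/{n}0.png"); c=im[y:y+h,x:x+w]
    c=cv2.resize(c,None,fx=4.4,fy=4.4,interpolation=cv2.INTER_CUBIC); c=cv2.convertScaleAbs(c,alpha=1.3); cv2.imwrite(f"pics/{n}c.png",c)
    rgb=im[:,:,::-1].copy()
    m,l,b=blobs(n,rgb,(105,120,40),(130,255,255))
    for i,s,c in b:
        print(n,"blue",s,c,onplane(n,*c,30))
        cnt=cv2.findContours((l==i).astype(np.uint8),0,1)[0][0]; print(cv2.minAreaRect(cnt))
    for lo,hi in (((0,170,90),(4,255,255)),((174,150,90),(180,255,255))):
        for i,s,c in blobs(n,rgb,lo,hi)[2]: 
            if s[4]<500: print(n,"red",s,c,onplane(n,*c,40))
E
```

```text
top blue [300, 204, 14, 30, 382] [306.38219895 218.7486911 ] [506.15822419 -40.00889053  30.        ]
((306.5, 218.5), (29.0, 13.0), 90.0)
top blue [277, 254, 31, 23, 390] [291.88717949 265.03589744] [380.80413363   1.79410143  30.        ]
((291.79998779296875, 264.8999938964844), (29.06888198852539, 13.416406631469727), 26.56505012512207)
top blue [330, 265, 21, 32, 427] [340.01639344 280.53161593] [ 338.18301176 -125.72109718   30.        ]
((339.9999694824219, 280.5), (29.807241439819336, 14.285496711730957), 74.05460357666016)
top red [372, 166, 6, 5, 20] [374.2  168.45] [ 643.91953998 -231.539648     40.        ]
scene blue [205, 185, 21, 27, 362] [215.4640884  197.77071823] [ 353.10023434 -126.8079962    30.        ]
((215.23785400390625, 197.32705688476562), (27.57054901123047, 15.292464256286621), 53.97262954711914)
scene blue [246, 189, 28, 19, 451] [259.78492239 197.97339246] [394.38471169  -0.41088181  30.        ]
((259.50006103515625, 198.0), (27.571102142333984, 16.858234405517578), 4.763640880584717)
scene blue [247, 212, 20, 32, 440] [256.82045455 227.55227273] [519.51185217 -40.73730219  30.        ]
((256.8792724609375, 227.4482879638672), (30.454036712646484, 15.784103393554688), 68.19859313964844)
scene red [187, 265, 8, 6, 20] [190.85 267.1 ] [ 620.41303747 -228.63478355   40.        ]
```

View pics/topc.png

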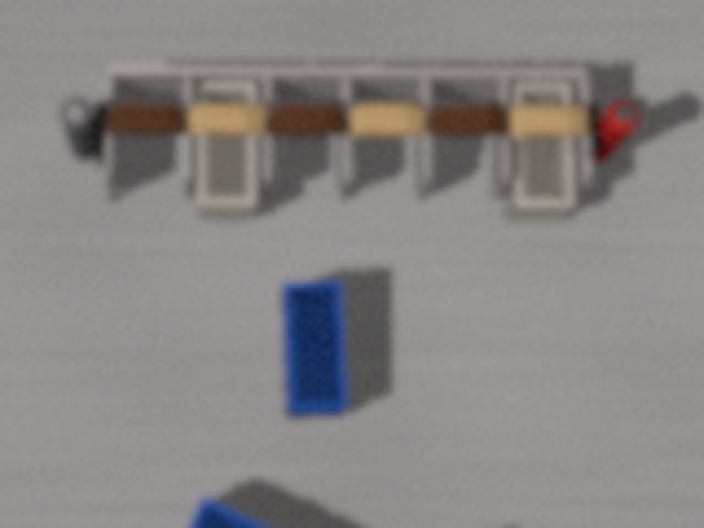

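View pics/scenec.png

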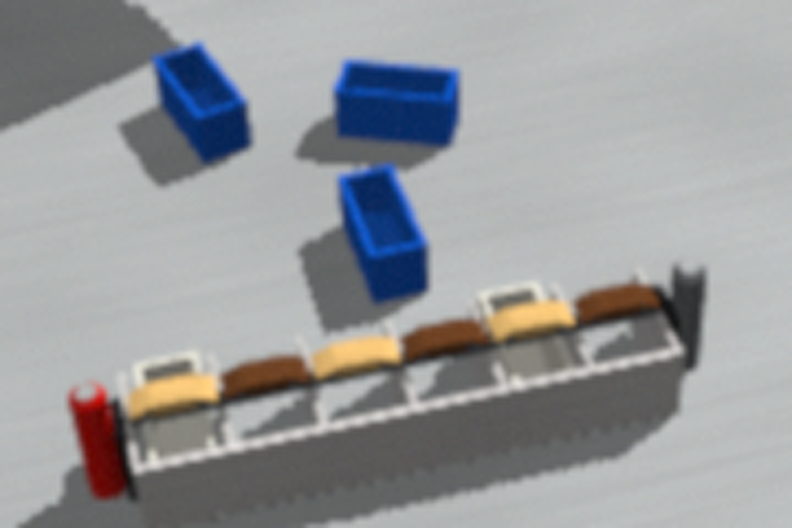

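```bash
python3 - <<'E'
from h import *
f=lambda n,u,v:((235 if n=="top" else 170)+(u+.5)/4.4-.5,(140 if n=="top" else 175)+(v+.5)/4.4-.5)
K=[]
for k,(u,v) in enumerate([(145,121),(227,121),(306,121),(387,120),(467,120),(549,122)]):
    P=onplane("top",*f("top",u,v),62); K.append(P); print("key",k+1,P.round(1))
K=np.array(K); d=np.polyfit(25*(7-2*np.arange(1,7)),K,1); print(d, np.linalg.norm(d[0]), np.arctan2(-d[0][0],d[0][1]))
# scene key tops (upper face centre)
for k,(u,v) in zip([1,2,3,4,5,6],[(617,300),(530,318),(445,335),(357,352),(266,372),(174,392)]):
    print("key scene",k,onplane("scene",*f("scene",u,v),62).round(1))
for c in [(284,285),(342,282),(348,411),(288,416)]: print("rim top",onplane("top",*f("top",*c),40).round(1))
for c in [(341,178),(388,166),(427,240),(376,256)]: print("rim scene",onplane("scene",*f("scene",*c),40).round(1))
print("bot scene",[onplane("scene",*f("scene",*c),0).round(1) for c in [(376,301),(427,287)]])
print("post top", onplane("top",*f("top",622,107),76).round(1), onplane("scene",*f("scene",89,390),76).round(1))
print("grey post", onplane("top",*f("top",77,108),76).round(1), onplane("scene",*f("scene",690,270),76).round(1))
print("stop", [onplane("top",*f("top",*c),50).round(1) for c in [(112,78),(586,74)]])
print("fin fronts", [onplane("top",*f("top",*c),48).round(1) for c in [(110,198),(186,198),(267,198),(344,196),(423,196),(502,196)]])
E
```

```text
key 1 [644.9  64.3  62. ]
key 2 [644.2  13.5  62. ]
key 3 [643.6 -35.4  62. ]
key 4 [643.6 -85.6  62. ]
key 5 [ 642.9 -135.2   62. ]
key 6 [ 640.9 -185.9   62. ]
[[ 1.37293850e-02  9.98626122e-01  1.69852201e-16]
 [ 6.43350581e+02 -6.07276220e+01  6.20000000e+01]] 0.998720495506622 -0.01374740735951359
key scene 1 [648.2  63.7  62. ]
key scene 2 [647.3  12.8  62. ]
key scene 3 [645.9 -35.8  62. ]
key scene 4 [644.1 -85.1  62. ]
key scene 5 [ 644.  -135.4   62. ]
key scene 6 [ 643.7 -185.1   62. ]
rim top [544.6 -20.6  40. ]
rim top [546.  -56.7  40. ]
rim top [465.2 -58.3  40. ]
rim top [462.6 -21.4  40. ]
rim scene [471.9 -56.2  40. ]
rim scene [469.4 -24.9  40. ]
rim scene [544.5 -19.4  40. ]
rim scene [549.1 -52.3  40. ]
bot scene [array([546. , -53.8,   0. ]), array([543.4, -20.6,   0. ])]
post top [ 645.6 -228.2   76. ] [ 642.4 -227.7   76. ]
grey post [649.4 105.2  76. ] [651.2 105.4  76. ]
stop [array([677.1,  85.5,  50. ]), array([ 675.7, -213.2,   50. ])]
fin fronts [array([599.7,  87. ,  48. ]), array([599.1,  39.7,  48. ]), array([598.4, -10.8,  48. ]), array([599. , -58.8,  48. ]), array([ 598.4, -108. ,   48. ]), array([ 597.7, -157.2,   48. ])]
```

Every measurement agrees with the sizes given. The key pitch comes out at 49.9 and the rim at about 80x36. The red post is beside key 6, so the target is gap 4. I estimate the rack origin at about (636,-61), yaw about -0.014, and the bin at about (506,-39). Next I align the tool with the rack and close the fingers.

>>> carry_out([
  [[0, 0, 0], [0, 0, 0.097], 1],
  [[0, 0, 0], [0, 0, 0.097], 1],
  [[0, 0, 0], [0, 0, 0.097], 1],
  [[0, 0, 0], [0, 0, 0.097], 1],
  [[0, 0, 0], [0, 0, 0], 1],
])

```text
t: 0.52
ee_pos: [228.7, -581.3, 222.3]
orientation: [-3.141, 0.026, 0.0]
ft_force: [0.2, 0.2, -0.1]
width: 58.3
```

```bash
cat > st.py <<'E'
from h import *
o=readout.get_obs(); R=cv2.Rodrigues(o["orientation"])[0]
print(o["t"],o["ee_pos"].round(1),"x",R[:,0].round(3),"z",R[:,2].round(3),"w",o["width"],"F",o["ft_force"].round(2),"q",o["qpos"].round(2))
E
python3 st.py
```

```text
0.5167 [ 228.7 -581.3  222.3] x [ 1.    -0.017 -0.   ] z [-0.     0.001 -1.   ] w 58.27723815031467 F [ 0.19  0.18 -0.06] q [-1.21  0.42  1.63  0.    1.09  0.37]
```

>>> carry_out([
  [[0.02, -0.02, 0], [0, 0, 0], 1],
  [[0.02, -0.02, 0], [0, 0, 0], 1],
  [[0.02, -0.02, 0], [0, 0, 0], 1],
  [[0.02, -0.02, 0], [0, 0, 0], 1],
  [[0.02, -0.02, 0], [0, 0, 0], 1],
  [[0.02, -0.02, 0], [0, 0, 0], 1],
  [[0.02, -0.02, 0], [0, 0, 0], 1],
  [[0.02, -0.02, 0], [0, 0, 0], 1],
  [[0.02, -0.02, 0], [0, 0, 0], 1],
  [[0.02, -0.02, 0], [0, 0, 0], 1],
])

```text
t: 1.35
ee_pos: [432.2, -383.0, 222.5]
orientation: [-3.141, 0.015, 0.0]
ft_force: [-0.7, -0.9, -0.9]
width: 0.9
```

>>> carry_out([
  [[0.02, -0.02, 0], [0, 0, 0], 1],
  [[0.02, -0.02, 0], [0, 0, 0], 1],
  [[0.02, -0.02, 0], [0, 0, 0], 1],
  [[0.02, -0.02, 0], [0, 0, 0], 1],
  [[0.02, -0.02, 0], [0, 0, 0], 1],
  [[0.02, -0.02, 0], [0, 0, 0], 1],
  [[0.02, -0.02, 0], [0, 0, 0], 1],
  [[0.02, -0.02, 0], [0, 0, 0], 1],
  [[0.02, -0.02, 0], [0, 0, 0], 1],
  [[0.02, -0.02, 0], [0, 0, 0], 1],
  [[0, 0, 0.06], [0, 0, 0], 1],
  [[0, 0, 0], [0, 0, 0], 1],
])

```text
t: 2.35
ee_pos: [631.5, -184.4, 175.0]
orientation: [-3.139, 0.012, 0.013]
ft_force: [-2.1, 1.2, -1.7]
width: 0.4
```

```bash
python3 st.py
```

```text
2.35 [ 631.5 -184.4  175. ] x [ 1.    -0.008 -0.008] z [-0.008  0.003 -1.   ] w 0.407860415869198 F [-2.14  1.15 -1.68] q [-0.3   0.53  1.58 -0.    1.04  1.28]
```

>>> carry_out([
  [[0.011, 0.002, 0], [0, 0, 0.005], 1],
  [[0, 0, 0.04], [0, 0, 0], 1],
  [[0, 0, 0.04], [0, 0, 0], 1],
  [[0, 0, 0], [0, 0, 0], 1],
  [[0, 0, 0], [0, 0, 0], 1],
  [[0, 0, 0], [0, 0, 0], 1],
])

```text
t: 2.85
ee_pos: [645.6, -189.7, 102.9]
orientation: [3.141, -0.028, 0.002]
ft_force: [0.7, -0.4, 0.9]
width: 0.5
```

```bash
python3 st.py; python3 - <<'E'
from h import *
for n,(x,y,w,h) in {"top":(300,110,120,100),"scene":(150,190,150,120)}.items():
    im=imaging.get_image(n)[:,:,::-1]; cv2.imwrite(f"pics/{n}1c.png",cv2.resize(im[y:y+h,x:x+w],None,fx=5,fy=5,interpolation=2))
E
```

```text
2.85 [ 645.6 -189.7  102.9] x [ 1.    -0.018  0.001] z [ 0.001 -0.    -1.   ] w 0.5278769307885626 F [ 0.7  -0.45  0.88] q [-0.3   0.63  1.59 -0.    0.92  1.29]
```

View pics/scene1c.png

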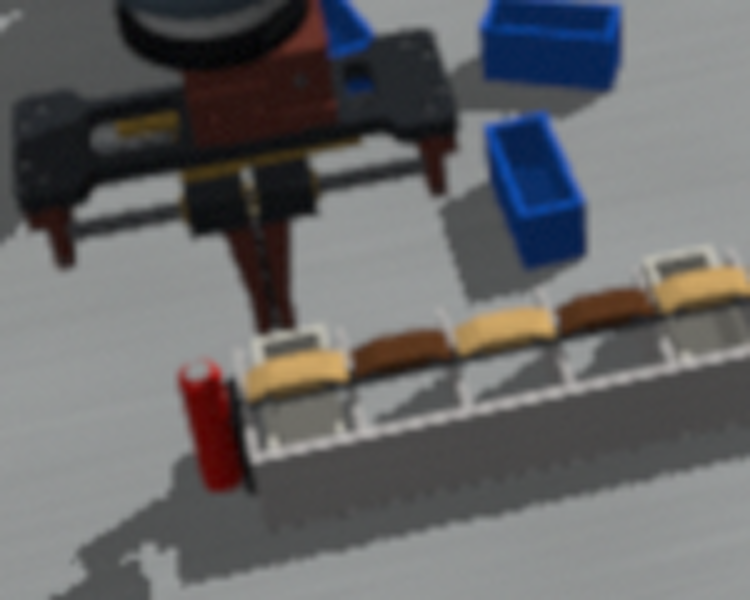

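The shut fingertips, at crop (278,330), hang above the tan key 6 next to the red post. I'll lower them slowly onto the key.

>>> carry_out([
  [[-0.003, -0.003, 0.01], [0, 0, 0], 1],
  [[0, 0, 0.01], [0, 0, 0], 1],
  [[0, 0, 0.01], [0, 0, 0], 1],
  [[0, 0, 0.005], [0, 0, 0], 1],
  [[0, 0, 0], [0, 0, 0], 1],
  [[0, 0, 0], [0, 0, 0], 1],
  [[0, 0, 0], [0, 0, 0], 1],
])

```text
t: 3.53
ee_pos: [642.2, -186.1, 66.0]
orientation: [3.141, -0.029, -0.0]
ft_force: [0.4, 0.7, -0.5]
width: 0.6
```

>>> carry_out([
  [[0, 0, 0.002], [0, 0, 0], 1],
  [[0, 0, 0], [0, 0, 0], 1],
  [[0, 0, 0], [0, 0, 0], 1],
])

```text
t: 3.78
ee_pos: [642.6, -186.1, 64.4]
orientation: [3.141, -0.029, 0.002]
ft_force: [-1.0, 0.6, 1.8]
width: 0.5
```

```bash
python3 st.py
```

```text
3.7833 [ 642.6 -186.1   64.4] x [ 1.    -0.018  0.001] z [ 0.001 -0.    -1.   ] w 0.49891500270431255 F [-0.97  0.63  1.84] q [-0.3   0.68  1.61  0.    0.85  1.29]
```

>>> carry_out([
  [[0, 0, 0.002], [0, 0, 0], 1],
  [[0, 0, 0.002], [0, 0, 0], 1],
  [[0, 0, 0], [0, 0, 0], 1],
  [[0, 0, 0], [0, 0, 0], 1],
  [[0, 0, 0], [0, 0, 0], 1],
])

```text
t: 4.2
ee_pos: [642.6, -186.2, 60.3]
orientation: [3.141, -0.029, 0.002]
ft_force: [1.7, -0.2, 3.1]
width: 0.2
```

```bash
python3 st.py
```

```text
4.2 [ 642.6 -186.2   60.3] x [ 1.    -0.018  0.001] z [ 0.001 -0.    -1.   ] w 0.2290327810519011 F [ 1.75 -0.23  3.06] q [-0.3   0.68  1.61  0.    0.85  1.29]
```

Key 6 is sunk about 3.7 mm with Fz about 3 N, as the spring rate predicts. I'll slide on to key 5.

>>> carry_out([
  [[0, -0.005, -0.001], [0, 0, 0], 1],
  [[0, -0.005, 0], [0, 0, 0], 1],
  [[0, -0.005, 0], [0, 0, 0], 1],
  [[0, -0.005, 0], [0, 0, 0], 1],
  [[0, -0.005, 0], [0, 0, 0], 1],
  [[0, -0.005, 0], [0, 0, 0], 1],
  [[0, -0.005, 0], [0, 0, 0], 1],
  [[0, -0.005, 0], [0, 0, 0], 1],
  [[0, -0.005, 0], [0, 0, 0], 1],
  [[0, -0.005, 0], [0, 0, 0], 1],
  [[0, 0, 0], [0, 0, 0], 1],
  [[0, 0, 0], [0, 0, 0], 1],
])

```text
t: 5.2
ee_pos: [643.0, -134.8, 61.0]
orientation: [-3.14, 0.028, 0.0]
ft_force: [-1.1, 2.1, 3.0]
width: 0.6
```

```bash
python3 st.py
```

```text
5.2 [ 643.  -134.8   61. ] x [ 1.    -0.018 -0.   ] z [-0.     0.001 -1.   ] w 0.6252639772791501 F [-1.11  2.09  2.99] q [-0.23  0.67  1.64  0.    0.83  1.36]
```

Key 5 is pressed (z 61.0, Fz 3 N). Next is key 4.

>>> carry_out([
  [[0, -0.005, 0], [0, 0, 0], 1],
  [[0, -0.005, 0], [0, 0, 0], 1],
  [[0, -0.005, 0], [0, 0, 0], 1],
  [[0, -0.005, 0], [0, 0, 0], 1],
  [[0, -0.005, 0], [0, 0, 0], 1],
  [[0, -0.005, 0], [0, 0, 0], 1],
  [[0, -0.005, 0], [0, 0, 0], 1],
  [[0, -0.005, 0], [0, 0, 0], 1],
  [[0, -0.005, 0], [0, 0, 0], 1],
  [[0, -0.005, 0], [0, 0, 0], 1],
  [[0, 0, 0], [0, 0, 0], 1],
  [[0, 0, 0], [0, 0, 0], 1],
])

```text
t: 6.2
ee_pos: [643.9, -84.8, 61.0]
orientation: [-3.14, 0.028, 0.0]
ft_force: [0.1, 2.2, 3.5]
width: 0.3
```

```bash
python3 st.py; python3 - <<'E'
from h import *
for n,(x,y,w,h) in {"scene":(150,190,150,120)}.items():
    im=imaging.get_image(n)[:,:,::-1]; cv2.imwrite(f"pics/{n}2c.png",cv2.resize(im[y:y+h,x:x+w],None,fx=5,fy=5,interpolation=2))
E
```

```text
6.2 [643.9 -84.8  61. ] x [ 1.    -0.018 -0.   ] z [-0.     0.001 -1.   ] w 0.34874122602687097 F [0.07 2.2  3.54] q [-0.15  0.66  1.66  0.    0.83  1.44]
```

View pics/scene2c.png

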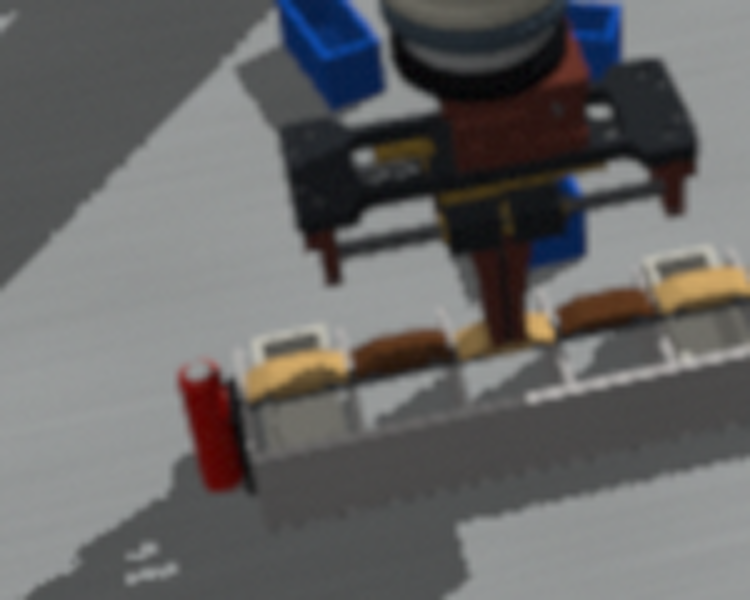

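The fingertip is at crop (505,335) on key 4, the third key from the red post, with Fz 3.5 N. Now I lift, open and go over the blue bin at about (506,-39).

>>> carry_out([
  [[0, 0, -0.02], [0, 0, 0], 1],
  [[0, 0, -0.02], [0, 0, 0], 1],
  [[0, 0, -0.02], [0, 0, 0], 0],
  [[-0.02, -0.006, 0], [0, 0, 0], 0],
  [[-0.02, -0.006, 0], [0, 0, 0], 0],
  [[-0.02, -0.006, 0], [0, 0, 0], 0],
  [[-0.02, -0.006, 0], [0, 0, 0], 0],
  [[-0.02, -0.006, 0], [0, 0, 0], 0],
  [[-0.02, -0.006, 0], [0, 0, 0], 0],
  [[-0.02, -0.006, 0], [0, 0, 0], 0],
  [[0, 0, 0], [0, 0, 0], 0],
  [[0, 0, 0], [0, 0, 0], 0],
])

```text
t: 7.25
ee_pos: [504.1, -41.4, 120.9]
orientation: [-3.141, 0.028, 0.001]
ft_force: [-0.0, -0.6, -0.7]
width: 63.7
```

```bash
python3 st.py; python3 - <<'E'
from h import *
for n,(x,y,w,h) in {"scene":(150,160,150,120),"top":(240,130,150,120)}.items():
    im=imaging.get_image(n)[:,:,::-1]; cv2.imwrite(f"pics/{n}3c.png",cv2.resize(im[y:y+h,x:x+w],None,fx=5,fy=5,interpolation=2))
E
```

```text
7.25 [504.1 -41.4 120.9] x [ 1.    -0.018 -0.001] z [-0.001  0.    -1.   ] w 63.7054679516572 F [-0.03 -0.61 -0.67] q [-0.11  0.4   1.96  0.    0.78  1.48]
```

View pics/scene3c.png

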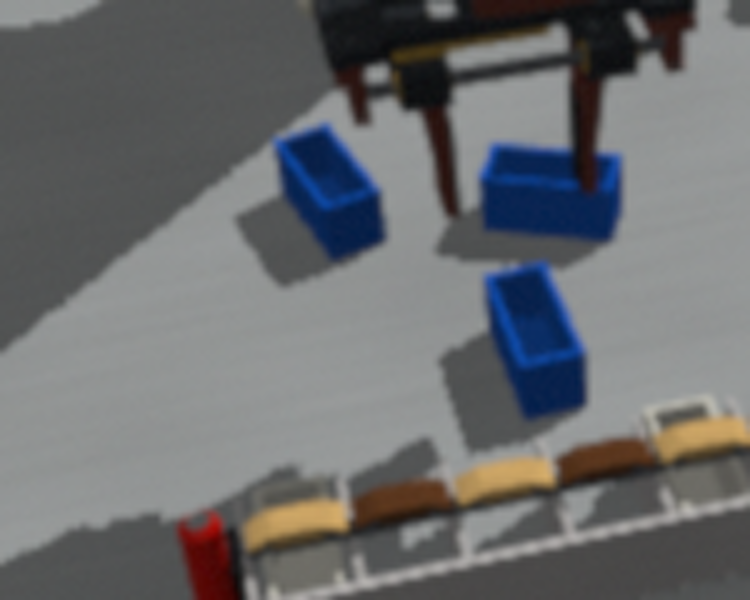

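>>> carry_out([
  [[0.003, -0.002, 0.02], [0, 0, 0], 0],
  [[0, 0, 0.02], [0, 0, 0], 0],
  [[0, 0, 0.02], [0, 0, 0], 0],
  [[0, 0, 0], [0, 0, 0], 0],
  [[0, 0, 0], [0, 0, 0], 0],
])

```text
t: 7.77
ee_pos: [508.0, -39.7, 60.3]
orientation: [-3.141, 0.029, 0.003]
ft_force: [0.2, -0.2, 0.3]
width: 87.5
```

```bash
python3 st.py; python3 - <<'E'
from h import *
for n,(x,y,w,h) in {"scene":(150,160,150,120),"top":(240,130,150,120)}.items():
    im=imaging.get_image(n)[:,:,::-1]; cv2.imwrite(f"pics/{n}4c.png",cv2.resize(im[y:y+h,x:x+w],None,fx=5,fy=5,interpolation=2))
E
```

```text
7.7667 [508.  -39.7  60.3] x [ 1.    -0.018 -0.002] z [-0.002  0.    -1.   ] w 87.51484532763088 F [ 0.16 -0.16  0.33] q [-0.1   0.52  1.97 -0.    0.65  1.49]
```

View pics/scene4c.png

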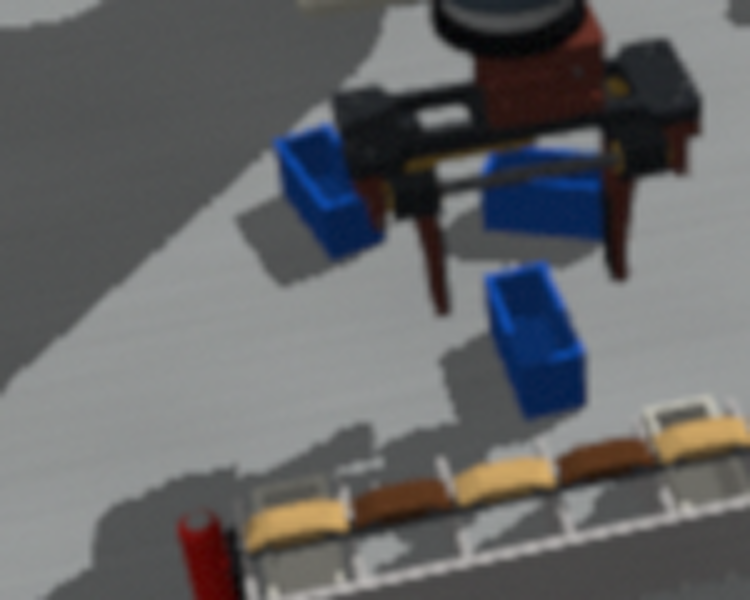

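The fingers, with tips at crop (442,312) and (620,278), straddle the chosen bin (crop 535,340). I'll descend to z about 7.

>>> carry_out([
  [[0, 0, 0.02], [0, 0, 0], 0],
  [[0, 0, 0.02], [0, 0, 0], 0],
  [[0, 0, 0.013], [0, 0, 0], 0],
  [[0, 0, 0], [0, 0, 0], 0],
  [[0, 0, 0], [0, 0, 0], 0],
  [[0, 0, 0], [0, 0, 0], 0],
])

```text
t: 8.37
ee_pos: [508.8, -39.6, 9.3]
orientation: [3.141, -0.029, 0.003]
ft_force: [-0.0, 0.2, 0.5]
width: 87.8
```

```bash
python3 st.py; python3 - <<'E'
from h import *
for n,(x,y,w,h) in {"scene":(150,160,150,120),"top":(240,130,150,120)}.items():
    im=imaging.get_image(n)[:,:,::-1]; cv2.imwrite(f"pics/{n}5c.png",cv2.resize(im[y:y+h,x:x+w],None,fx=5,fy=5,interpolation=2))
E
```

```text
8.3667 [508.8 -39.6   9.3] x [ 1.    -0.018  0.002] z [ 0.002 -0.    -1.   ] w 87.80799588066529 F [-0.01  0.2   0.48] q [-0.1   0.61  1.98  0.    0.55  1.49]
```

View pics/scene5c.png

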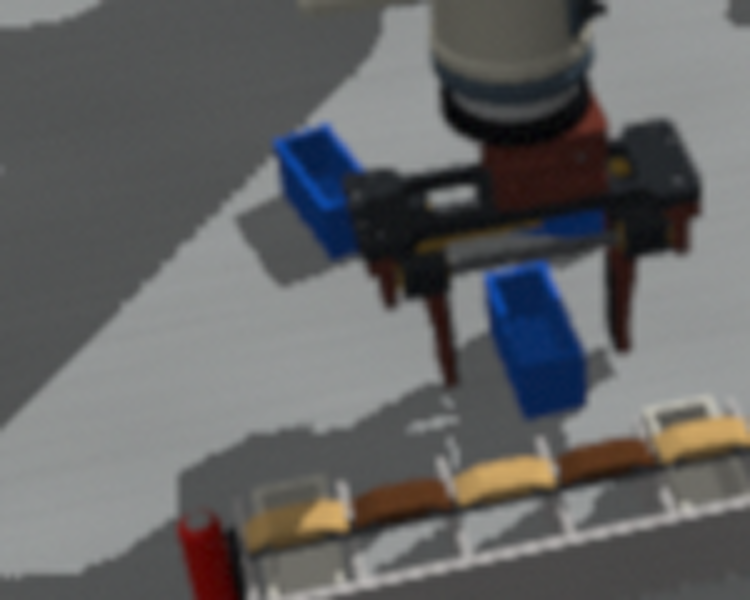

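The tips are at the counter on either side of the bin. I'll sweep to the right: the left finger's inner pad should take up about 25 mm, then push the bin about 47 mm sideways.

>>> carry_out([
  [[0, 0.01, 0], [0, 0, 0], 0],
  [[0, 0.005, 0], [0, 0, 0], 0],
  [[0, 0.005, 0], [0, 0, 0], 0],
  [[0, 0.004, 0], [0, 0, 0], 0],
  [[0, 0.004, 0], [0, 0, 0], 0],
  [[0, 0.004, 0], [0, 0, 0], 0],
  [[0, 0.004, 0], [0, 0, 0], 0],
  [[0, 0.004, 0], [0, 0, 0], 0],
  [[0, 0.004, 0], [0, 0, 0], 0],
  [[0, 0.004, 0], [0, 0, 0], 0],
  [[0, 0, 0], [0, 0, 0], 0],
])

```text
t: 9.38
ee_pos: [506.9, -88.2, 8.0]
orientation: [3.141, -0.029, 0.0]
ft_force: [-0.1, -0.6, -0.7]
width: 88.1
```

```bash
python3 st.py; python3 - <<'E'
from h import *
for n,(x,y,w,h) in {"scene":(150,160,150,120),"top":(240,130,150,120)}.items():
    im=imaging.get_image(n)[:,:,::-1]; cv2.imwrite(f"pics/{n}6c.png",cv2.resize(im[y:y+h,x:x+w],None,fx=5,fy=5,interpolation=2))
E
```

```text
9.3833 [506.9 -88.2   8. ] x [ 1.    -0.018  0.   ] z [ 0. -0. -1.] w 88.12521181517357 F [-0.07 -0.65 -0.71] q [-0.2   0.62  1.97 -0.    0.55  1.39]
```

View pics/scene6c.png

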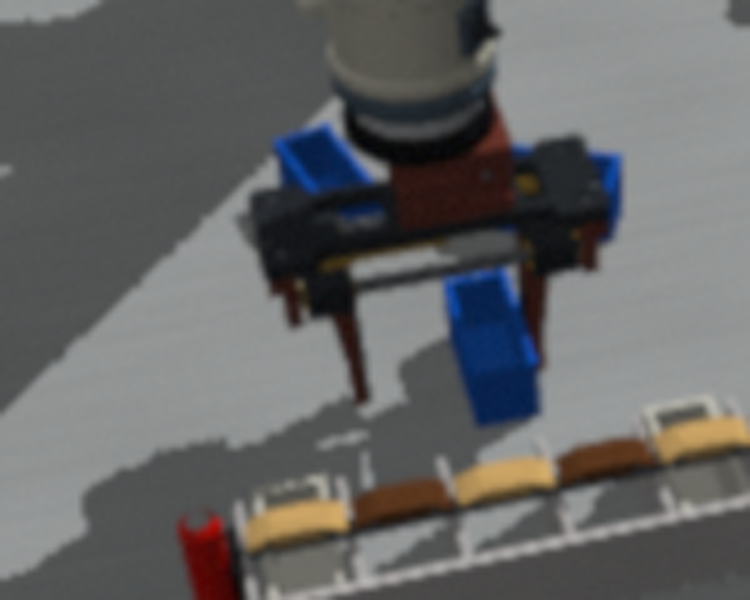

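The bin, now at crop (490,345), slides upright with the pad flat on its left side. 24 mm remain.

>>> carry_out([
  [[0, 0.004, 0], [0, 0, 0], 0],
  [[0, 0.004, 0], [0, 0, 0], 0],
  [[0, 0.004, 0], [0, 0, 0], 0],
  [[0, 0.004, 0], [0, 0, 0], 0],
  [[0, 0.004, 0], [0, 0, 0], 0],
  [[0, 0.003, 0], [0, 0, 0], 0],
  [[0, 0, 0], [0, 0, 0], 0],
  [[0, 0, 0], [0, 0, 0], 0],
])

```text
t: 10.15
ee_pos: [506.5, -110.8, 8.0]
orientation: [3.141, -0.029, 0.0]
ft_force: [-0.3, -0.8, 0.9]
width: 87.5
```

```bash
python3 st.py; python3 - <<'E'
from h import *
for n,(x,y,w,h) in {"scene":(150,160,150,120),"top":(240,130,150,120)}.items():
    im=imaging.get_image(n)[:,:,::-1]; cv2.imwrite(f"pics/{n}7c.png",cv2.resize(im[y:y+h,x:x+w],None,fx=5,fy=5,interpolation=2))
E
```

```text
10.15 [ 506.5 -110.8    8. ] x [ 1.    -0.019  0.   ] z [ 0. -0. -1.] w 87.52172247835207 F [-0.35 -0.77  0.94] q [-0.24  0.62  1.96 -0.    0.56  1.35]
```

View pics/scene7c.png

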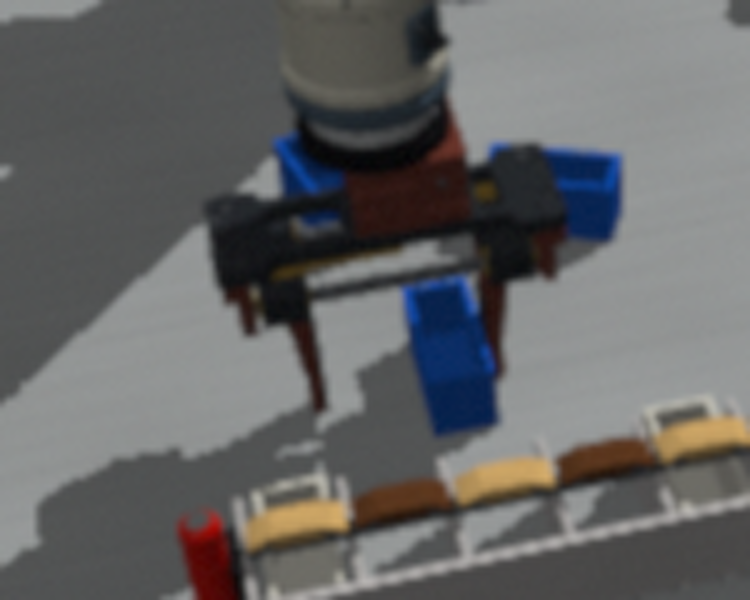

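View pics/top7c.png

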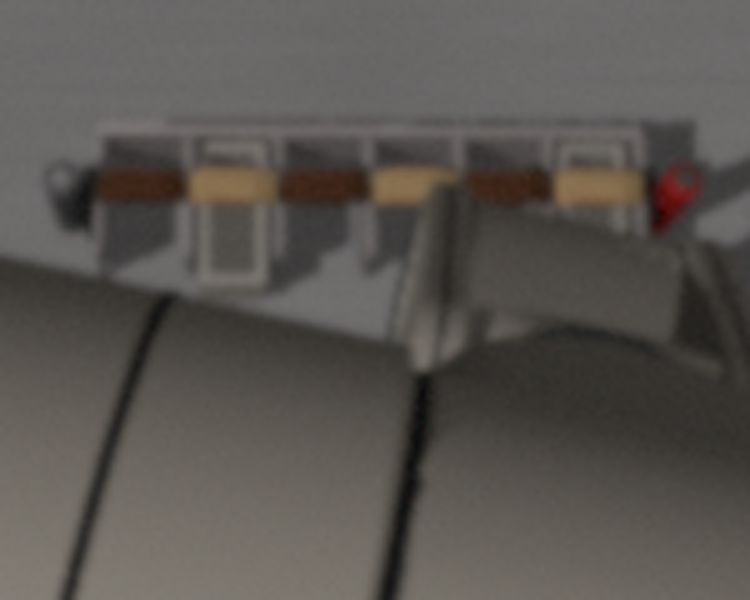

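```bash
python3 - <<'E'
from h import *
f=lambda u,v:(150+(u+.5)/5-.5,160+(v+.5)/5-.5)
for c in [(404,287),(464,279),(498,365),(424,381)]: print(onplane("scene",*f(*c),40).round(1))
for c in [(436,435),(497,423)]: print(onplane("scene",*f(*c),0).round(1))
print("fins 5,4 tips", [onplane("scene",*f(*c),48).round(1) for c in [(441,458),(541,438),(340,478)]])
E
```

```text
[ 466.1 -102.3   40. ]
[469.4 -69.1  40. ]
[543.7 -67.   40. ]
[ 544.1 -106.8   40. ]
[ 544.7 -104.     0. ]
[545.5 -70.6   0. ]
fins 5,4 tips [array([ 609.8, -110.8,   48. ]), array([611. , -60.1,  48. ]), array([ 608.4, -160.9,   48. ])]
```

The bin centre is at y about -86.5 and the gap centre at about -85.5 (fins at -110.8 and -60.1), with yaw about 0. I'll release sideways, rise, go behind the bin and nearly close the fingers.

>>> carry_out([
  [[0, -0.006, 0], [0, 0, 0], 0],
  [[0, -0.009, 0], [0, 0, 0], 0],
  [[0, 0, 0], [0, 0, 0], 0],
  [[0, 0, -0.02], [0, 0, 0], 0],
  [[0, 0, -0.02], [0, 0, 0], 0],
  [[0, 0, -0.022], [0, 0, 0], 0],
  [[0, 0, 0], [0, 0, 0], 0.94],
  [[-0.022, -0.004, 0], [0, 0, 0], 0.94],
  [[-0.022, -0.004, 0], [0, 0, 0], 0.94],
  [[-0.022, -0.003, 0], [0, 0, 0], 0.94],
  [[0, 0, 0], [0, 0, 0], 0.94],
  [[0, 0, 0], [0, 0, 0], 0.94],
])

```text
t: 11.25
ee_pos: [439.8, -82.9, 69.6]
orientation: [-3.141, 0.028, 0.002]
ft_force: [0.9, 0.3, 0.5]
width: 51.2
```

```bash
python3 st.py; python3 - <<'E'
from h import *
for n,(x,y,w,h) in {"scene":(150,160,150,120),"top":(240,130,150,120)}.items():
    im=imaging.get_image(n)[:,:,::-1]; cv2.imwrite(f"pics/{n}8c.png",cv2.resize(im[y:y+h,x:x+w],None,fx=5,fy=5,interpolation=2))
E
```

```text
11.25 [439.8 -82.9  69.6] x [ 1.    -0.018 -0.001] z [-0.001  0.    -1.   ] w 51.19736523358946 F [0.9  0.27 0.54] q [-0.21  0.44  2.11 -0.    0.6   1.38]
```

View pics/scene8c.png

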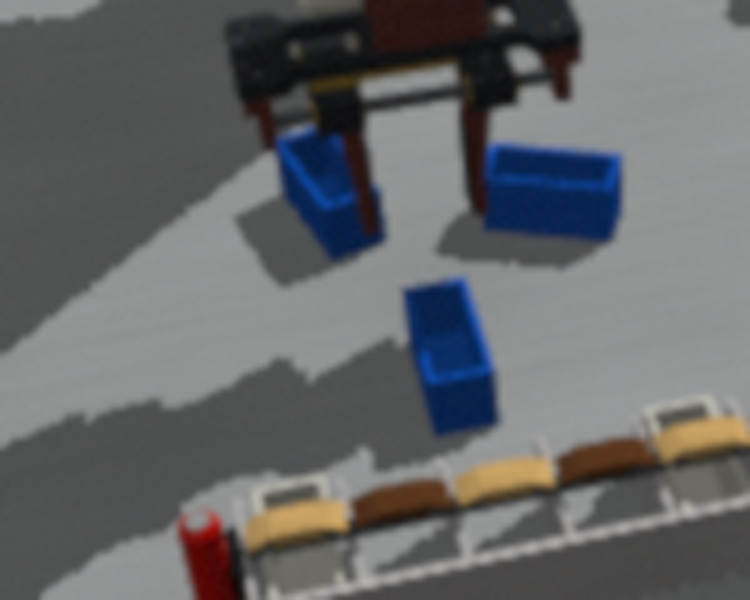

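The bin (crop 450,355) is lined up with the third gap, and the fingers are behind it, closing. I'll centre in y and descend.

>>> carry_out([
  [[0, 0.0035, 0], [0, 0, 0], 0.94],
  [[0, 0, 0], [0, 0, 0], 0.94],
  [[0, 0, 0], [0, 0, 0], 0.94],
  [[0, 0, 0], [0, 0, 0], 0.94],
  [[0, 0, 0.02], [0, 0, 0], 0.94],
  [[0, 0, 0.02], [0, 0, 0], 0.94],
  [[0, 0, 0.02], [0, 0, 0], 0.94],
  [[0, 0, 0], [0, 0, 0], 0.94],
  [[0, 0, 0], [0, 0, 0], 0.94],
  [[0, 0, 0], [0, 0, 0], 0.94],
])

```text
t: 12.18
ee_pos: [441.2, -86.9, 10.5]
orientation: [3.141, -0.029, 0.001]
ft_force: [-0.6, -0.7, 0.6]
width: 5.1
```

```bash
python3 st.py
```

```text
12.1833 [441.2 -86.9  10.5] x [ 1.    -0.018  0.   ] z [ 0. -0. -1.] w 5.119228507186574 F [-0.58 -0.7   0.56] q [-0.22  0.56  2.11  0.    0.47  1.37]
```

>>> carry_out([
  [[0.008, -0.0001, 0], [0, 0, 0], 0.94],
  [[0.006, -0.0001, 0], [0, 0, 0], 0.94],
  [[0.006, -0.0001, 0], [0, 0, 0], 0.94],
  [[0.006, -0.0001, 0], [0, 0, 0], 0.94],
  [[0.006, -0.0001, 0], [0, 0, 0], 0.94],
  [[0.006, -0.0001, 0], [0, 0, 0], 0.94],
  [[0.006, -0.0001, 0], [0, 0, 0], 0.94],
  [[0.006, -0.0001, 0], [0, 0, 0], 0.94],
  [[0.006, -0.0001, 0], [0, 0, 0], 0.94],
  [[0.006, -0.0001, 0], [0, 0, 0], 0.94],
  [[0.004, 0, 0], [0, 0, 0], 0.94],
  [[0, 0, 0], [0, 0, 0], 0.94],
])

```text
t: 13.18
ee_pos: [508.3, -87.2, 10.1]
orientation: [3.141, -0.028, 0.003]
ft_force: [0.5, 1.0, 0.6]
width: 5.2
```

```bash
python3 st.py; python3 - <<'E'
from h import *
for n,(x,y,w,h) in {"scene":(150,160,150,120),"top":(240,130,150,120)}.items():
    im=imaging.get_image(n)[:,:,::-1]; cv2.imwrite(f"pics/{n}9c.png",cv2.resize(im[y:y+h,x:x+w],None,fx=5,fy=5,interpolation=2))
E
```

```text
13.1833 [508.3 -87.2  10.1] x [ 1.    -0.018  0.002] z [ 0.002 -0.    -1.   ] w 5.185932853474794 F [0.55 1.04 0.62] q [-0.19  0.61  1.97  0.    0.55  1.4 ]
```

View pics/scene9c.png

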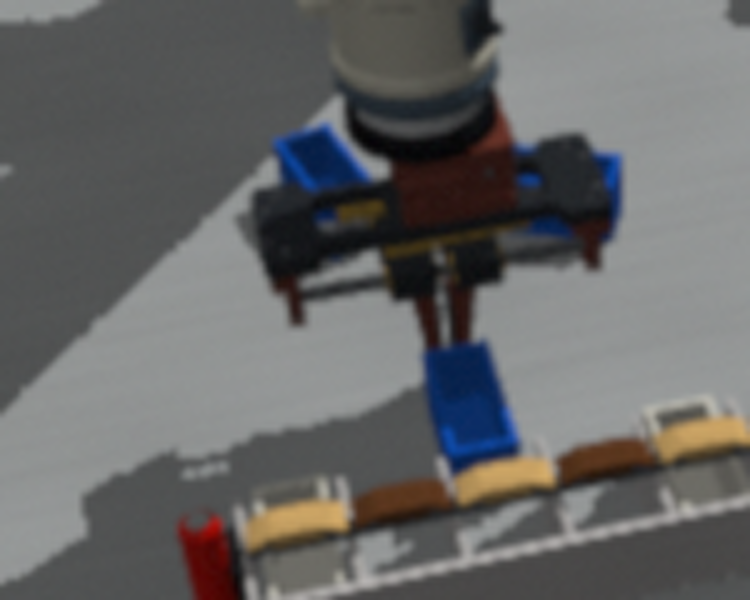

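```bash
python3 - <<'E'
from h import *
f=lambda u,v:(150+(u+.5)/5-.5,160+(v+.5)/5-.5)
for c in [(425,351),(489,343),(521,445),(446,460)]: print(onplane("scene",*f(*c),40).round(1))
im=cv2.imread("pics/scene9c.png")[310:510,380:580]; cv2.imwrite("pics/s9z.png",cv2.resize(im,None,fx=3,fy=3,interpolation=2))
E
```

```text
[ 521.3 -101.7   40. ]
[525.4 -67.6  40. ]
[605.  -69.4  40. ]
[ 604.  -107.7   40. ]
```

View pics/s9z.png

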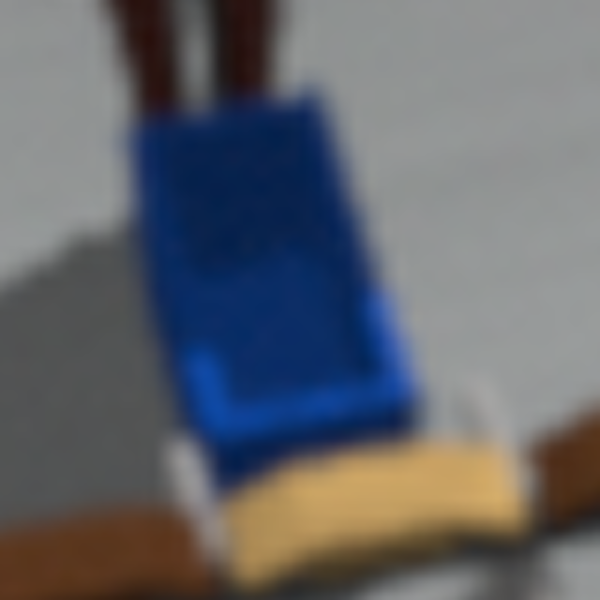

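The bin stands about 2–3 mm right of centre at its far end and is turned slightly clockwise. I'll turn the tool about 0.04 rad to the left while pushing a few mm.

>>> carry_out([
  [[0.002, 0, 0], [0, 0, -0.02], 0.94],
  [[0.002, 0, 0], [0, 0, -0.02], 0.94],
  [[0, 0, 0], [0, 0, 0], 0.94],
  [[0, 0, 0], [0, 0, 0], 0.94],
])

```text
t: 13.62
ee_pos: [511.0, -87.1, 10.1]
orientation: [3.141, 0.034, 0.001]
ft_force: [0.3, -0.3, 0.8]
width: 5.3
```

```bash
python3 st.py; python3 - <<'E'
from h import *
for n,(x,y,w,h) in {"scene":(150,160,150,120),"top":(240,130,150,120)}.items():
    im=imaging.get_image(n)[:,:,::-1]; cv2.imwrite(f"pics/{n}10c.png",cv2.resize(im[y:y+h,x:x+w],None,fx=5,fy=5,interpolation=2))
im=cv2.imread("pics/scene10c.png")[310:510,380:580]; cv2.imwrite("pics/s10z.png",cv2.resize(im,None,fx=3,fy=3,interpolation=2))
E
```

```text
13.6167 [511.  -87.1  10.1] x [1.    0.022 0.   ] z [ 0. -0. -1.] w 5.260180026628821 F [ 0.29 -0.31  0.84] q [-0.19  0.62  1.96  0.    0.56  1.36]
```

View pics/s10z.png

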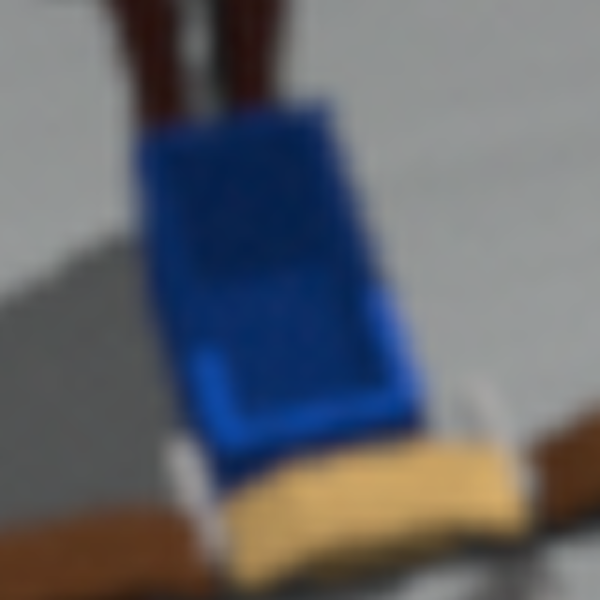

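View pics/top10c.png

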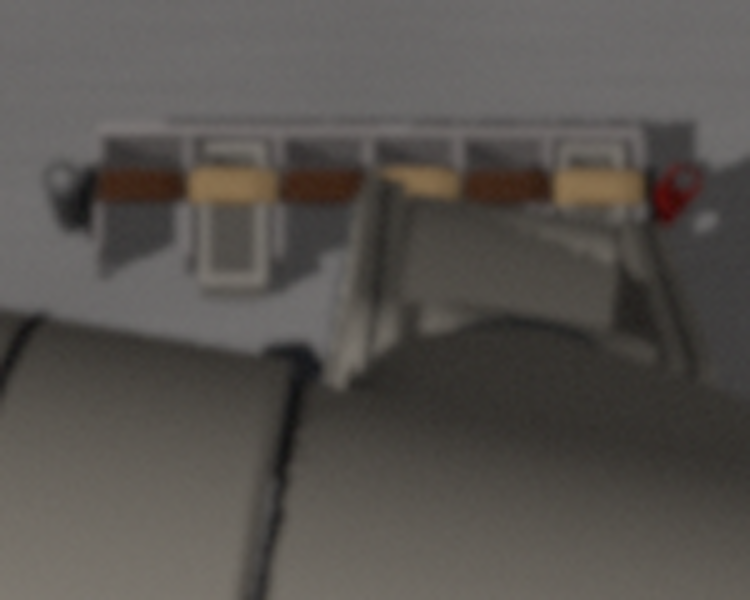

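```bash
python3 - <<'E'
from h import *
f=lambda u,v:(150+(380+(u+.5)/3-.5+.5)/5-.5,160+(310+(v+.5)/3-.5+.5)/5-.5)
for c in [(138,135),(333,103),(425,412),(210,448)]: print(onplane("scene",*f(*c),40).round(1))
print([onplane("scene",*f(*c),48).round(1) for c in [(185,435),(482,378)]])
E
```

```text
[ 524.3 -101.9   40. ]
[526.4 -67.   40. ]
[606.4 -69.5  40. ]
[ 603.9 -105.8   40. ]
[array([ 607.6, -110.2,   48. ]), array([609.3, -60. ,  48. ])]
```

Clearance to the right fin is about 2.4 mm and the bin is centred within 2.5 mm. I'll push it slowly into the mouth.

>>> carry_out([
  [[0.004, 0, 0], [0, 0, 0], 0.94],
  [[0.004, 0, 0], [0, 0, 0], 0.94],
  [[0.004, 0, 0], [0, 0, 0], 0.94],
  [[0.004, 0, 0], [0, 0, 0], 0.94],
  [[0.004, 0, 0], [0, 0, 0], 0.94],
  [[0, 0, 0], [0, 0, 0], 0.94],
])

```text
t: 14.22
ee_pos: [532.1, -86.7, 10.1]
orientation: [3.141, 0.034, 0.002]
ft_force: [0.7, -0.3, 0.8]
width: 5.2
```

```bash
python3 st.py; python3 - <<'E'
from h import *
for n,(x,y,w,h) in {"scene":(150,160,150,120)}.items():
    im=imaging.get_image(n)[:,:,::-1]; cv2.imwrite(f"pics/{n}11c.png",cv2.resize(im[y:y+h,x:x+w],None,fx=5,fy=5,interpolation=2))
im=cv2.imread("pics/scene11c.png")[310:510,380:580]; cv2.imwrite("pics/s11z.png",cv2.resize(im,None,fx=3,fy=3,interpolation=2))
E
```

```text
14.2167 [532.1 -86.7  10.1] x [1.    0.022 0.001] z [ 0.001 -0.    -1.   ] w 5.153586929578037 F [ 0.71 -0.32  0.75] q [-0.18  0.63  1.92  0.    0.59  1.37]
```

View pics/s11z.png

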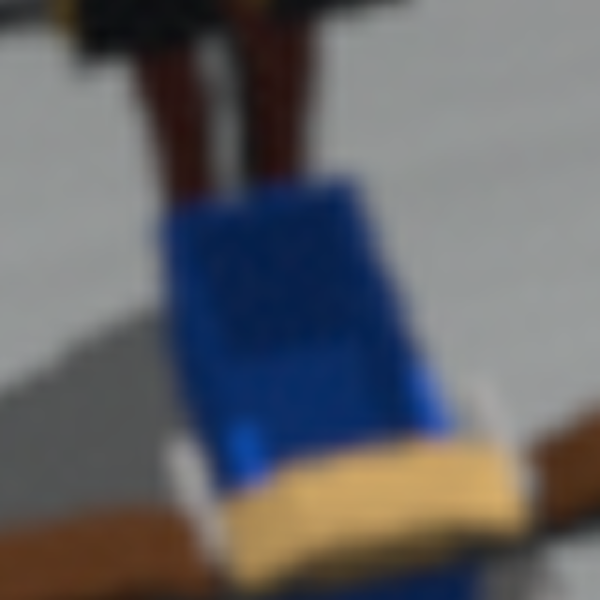

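The bin has entered the gap between both fins with no jam force. I'll continue, turning back to the rack's yaw.

>>> carry_out([
  [[0.005, 0, 0], [0, 0, 0.009], 0.94],
  [[0.005, 0, 0], [0, 0, 0.009], 0.94],
  [[0.005, 0, 0], [0, 0, 0.009], 0.94],
  [[0.005, 0, 0], [0, 0, 0.009], 0.94],
  [[0.005, 0, 0], [0, 0, 0], 0.94],
  [[0.005, 0, 0], [0, 0, 0], 0.94],
  [[0.005, 0, 0], [0, 0, 0], 0.94],
  [[0.005, 0, 0], [0, 0, 0], 0.94],
  [[0, 0, 0], [0, 0, 0], 0.94],
])

```text
t: 15.02
ee_pos: [572.4, -86.8, 10.2]
orientation: [3.141, -0.022, 0.003]
ft_force: [0.1, 0.3, 0.7]
width: 5.2
```

```bash
python3 st.py
```

```text
15.0167 [572.4 -86.8  10.2] x [ 1.    -0.014  0.002] z [ 0.002 -0.    -1.   ] w 5.242347446453543 F [0.15 0.26 0.69] q [-0.17  0.67  1.83  0.    0.64  1.41]
```

>>> carry_out([
  [[0.003, 0, 0], [0, 0, 0], 0.94],
  [[0.003, 0, 0], [0, 0, 0], 0.94],
  [[0.002, 0, 0], [0, 0, 0], 0.94],
  [[0.002, 0, 0], [0, 0, 0], 0.94],
  [[0, 0, 0], [0, 0, 0], 0.94],
  [[0, 0, 0], [0, 0, 0], 0.94],
])

```text
t: 15.52
ee_pos: [581.2, -86.9, 10.1]
orientation: [3.141, -0.022, 0.001]
ft_force: [0.2, 1.0, 0.2]
width: 5.3
```

```bash
python3 st.py; python3 - <<'E'
from h import *
for n,(x,y,w,h) in {"scene":(150,160,150,120)}.items():
    im=imaging.get_image(n)[:,:,::-1]; cv2.imwrite(f"pics/{n}12c.png",cv2.resize(im[y:y+h,x:x+w],None,fx=5,fy=5,interpolation=2))
im=cv2.imread("pics/scene12c.png")[380:580,380:580]; cv2.imwrite("pics/s12z.png",cv2.resize(im,None,fx=3,fy=3,interpolation=2))
E
```

```text
15.5167 [581.2 -86.9  10.1] x [ 1.    -0.014  0.001] z [ 0.001 -0.    -1.   ] w 5.335509531894255 F [0.15 0.99 0.24] q [-0.17  0.68  1.81  0.    0.66  1.42]
```

View pics/s12z.png

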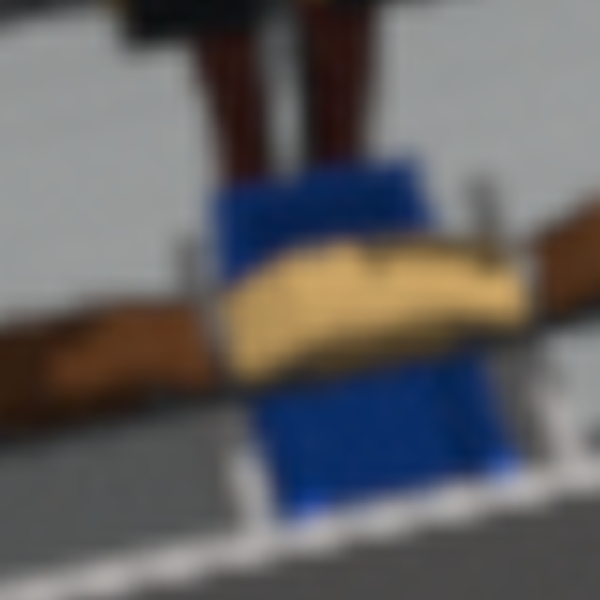

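The bin is nearly home, with a few mm left to the stop. I'll creep on and watch Fx.

>>> carry_out([
  [[0.002, 0, 0], [0, 0, 0], 0.94],
  [[0.002, 0, 0], [0, 0, 0], 0.94],
  [[0, 0, 0], [0, 0, 0], 0.94],
  [[0, 0, 0], [0, 0, 0], 0.94],
])

```text
t: 15.9
ee_pos: [585.2, -87.0, 10.0]
orientation: [3.141, -0.022, 0.001]
ft_force: [-0.9, -0.3, -0.1]
width: 4.9
```

>>> carry_out([
  [[0.002, 0, 0], [0, 0, 0], 0.94],
  [[0, 0, 0], [0, 0, 0], 0.94],
  [[0, 0, 0], [0, 0, 0], 0.94],
])

```text
t: 16.15
ee_pos: [585.5, -86.9, 9.8]
orientation: [-3.141, 0.022, 0.005]
ft_force: [-5.2, -0.9, 4.3]
width: 5.4
```

>>> carry_out([
  [[0.001, 0, 0], [0, 0, 0], 0.94],
  [[0, 0, 0], [0, 0, 0], 0.94],
  [[0, 0, 0], [0, 0, 0], 0.94],
])

```text
t: 16.4
ee_pos: [585.5, -86.8, 9.7]
orientation: [-3.141, 0.022, 0.008]
ft_force: [-8.0, -0.6, 6.4]
width: 5.4
```

```bash
python3 st.py; python3 - <<'E'
from h import *
for n,(x,y,w,h) in {"scene":(150,160,150,120)}.items():
    im=imaging.get_image(n)[:,:,::-1]; cv2.imwrite(f"pics/{n}13c.png",cv2.resize(im[y:y+h,x:x+w],None,fx=5,fy=5,interpolation=2))
im=cv2.imread("pics/scene13c.png")[380:580,380:580]; cv2.imwrite("pics/s13z.png",cv2.resize(im,None,fx=3,fy=3,interpolation=2))
E
```

```text
16.4 [585.5 -86.8   9.7] x [ 1.    -0.014 -0.005] z [-0.005  0.001 -1.   ] w 5.398265632658353 F [-7.95 -0.64  6.38] q [-0.17  0.68  1.79 -0.    0.67  1.42]
```

View pics/s13z.png

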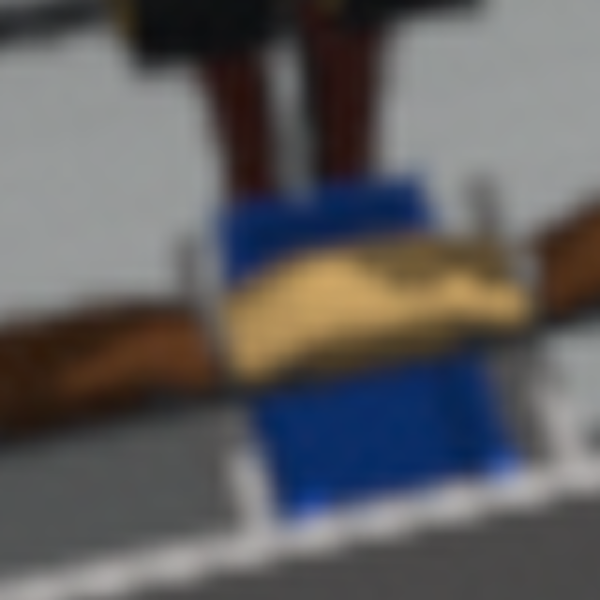

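TCP x is stuck at 585.5 while Fx rises to -8 N, so the bin is against the stop. I'll back off, rise and move clear for a last look.

>>> carry_out([
  [[-0.004, 0, 0], [0, 0, 0], 0.94],
  [[-0.01, 0, 0], [0, 0, 0], 0.94],
  [[-0.015, 0, 0], [0, 0, 0], 0.94],
  [[0, 0, -0.03], [0, 0, 0], 0.94],
  [[0, 0, -0.04], [0, 0, 0], 0.94],
  [[0, 0, -0.04], [0, 0, 0], 0.94],
  [[0, 0, -0.04], [0, 0, 0], 0.94],
  [[0, 0, -0.04], [0, 0, 0], 0.94],
  [[0, 0, 0], [0, 0, 0], 0.94],
])

```text
t: 17.2
ee_pos: [563.2, -87.3, 208.0]
orientation: [3.139, -0.022, 0.021]
ft_force: [1.2, 0.7, 0.0]
width: 5.5
```

>>> carry_out([
  [[-0.01, 0.025, 0], [0, 0, 0], 0.94],
  [[-0.01, 0.03, 0], [0, 0, 0], 0.94],
  [[-0.01, 0.03, 0], [0, 0, 0], 0.94],
  [[-0.01, 0.03, 0], [0, 0, 0], 0.94],
  [[-0.01, 0.03, 0], [0, 0, 0], 0.94],
  [[-0.01, 0.03, 0], [0, 0, 0], 0.94],
  [[-0.01, 0.03, 0], [0, 0, 0], 0.94],
  [[-0.01, 0.03, 0], [0, 0, 0], 0.94],
  [[-0.01, 0.03, 0], [0, 0, 0], 0.94],
  [[-0.01, 0.03, 0], [0, 0, 0], 0.94],
  [[0, 0, 0], [0, 0, 0], 0.94],
  [[0, 0, 0], [0, 0, 0], 0.94],
])

```text
t: 18.2
ee_pos: [453.8, -381.2, 199.6]
orientation: [3.141, -0.027, 0.001]
ft_force: [0.1, 0.6, -0.2]
width: 5.2
```

```bash
python3 st.py; python3 - <<'E'
from h import *
for n in ("scene","top"): cv2.imwrite(f"pics/{n}14.png",imaging.get_image(n)[:,:,::-1])
x,y,w,h=235,140,160,120
c=cv2.imread("pics/top14.png")[y:y+h,x:x+w]; cv2.imwrite("pics/t14z.png",cv2.resize(c,None,fx=4.4,fy=4.4,interpolation=2))
E
```

```text
18.2 [ 453.8 -381.2  199.6] x [ 1.    -0.017  0.   ] z [ 0. -0. -1.] w 5.179920859903079 F [ 0.1   0.61 -0.2 ] q [-0.72  0.4   1.72  0.    1.02  0.87]
```

View pics/t14z.png

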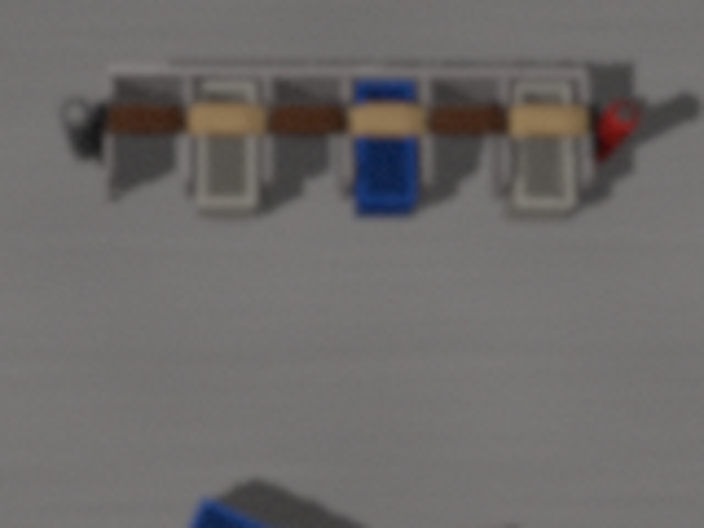

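View pics/scene14.png

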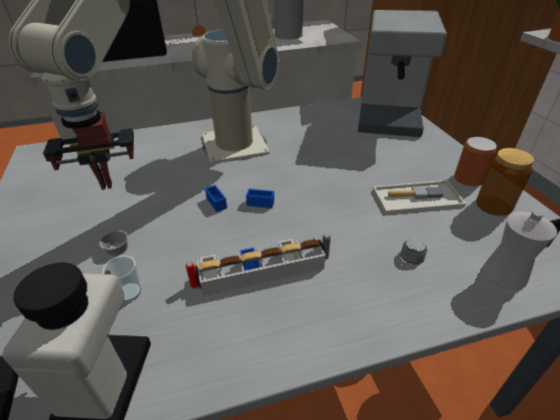

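In the top view the blue bin is straight in the third gap from the red post. Its near edge (crop 387,215) is level with those of the white bins. Nothing else has moved and the arm is clear, so I'm handing in.

```bash
python3 -c "
from workcell import close_job
print(close_job())"
```

```text
the job is handed in; nothing more can be done
None
```

I pressed the three keys in order from the red post, then pushed the blue bin home into the third gap. The job is handed in at about 18 s of the 72 s allowed; it reports no verdict.

- **Keys:** I slid the shut fingertips along keys 6, 5 and 4, pressing each 3–4 mm at about 3–3.5 N.
- **Bin:** I chose the blue bin farthest from the base and pushed it sideways with one finger pad. I then pushed it from behind until the arm stopped moving and the push force rose to 8 N, which I took as contact with the back stop.
- **Correction on the way:** At the mouth of the gap the bin measured about 2–3 mm right of centre and slightly turned. I turned the tool about 0.04 rad to the left, and it went in without jamming.
- **Last checks:** The pictures show the bin straight in the third gap, its near edge level with the white bins already home. By eye, the white bins, the other blue bins, and the tumbler, funnel, cap and brush are where they were. The arm was clear of everything at z about 200.
- **Disagreements:** The two cameras differed by 3–7 mm on x positions, so I relied on contact force for the final depth.

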